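# Peel the stuck catch tray off the stack

### The job

Slide the hold-down bar along its rail all the way to its open stop, so that it no longer covers the tray stack. Then peel off the top tray, which sticks in the spring clips of the tray beneath: lift it by the upright tab at its corner so that this corner comes up first while the opposite corner is still down, and leave the tray beneath it in place. Finish holding the tray by its tab, level and centred about 15 cm above the white soldering board, and keep holding it there; leave the other things on the bench alone.

Things in the scene. Friction and masses are not known exactly. Their poses are not given: they have to be found in the camera images.
- rack: Fixed tray rack: a dark wooden base 215 x 270 mm, 10 mm thick, with a nested stack of three square formed metal trays (100 x 100 mm rims; the lowest fixed) and beside them, at x = -95 mm, a steel rail along its y between two end blocks (the stops) 40 mm high. Origin: on the bench, under the centre of the stack; z up.
- holddown_knob (a point): On the axis of the hold-down carriage's upright round steel knob, 16 mm diameter, free from 69 to 112 mm above the bench; this grip point is 90 mm above the bench. From the knob an aluminium bar 24 mm wide (59 to 69 mm above the bench) reaches 112 mm along the rack's +x over the stack, 9 mm above the top rim. Axes as the rack's.
- holddown (a joint): Position of the hold-down carriage along its rail, m. 0: bar over the middle of the stack; grows along the rack's +y; 0.100: against the open stop, the bar clear of the trays. Sliding takes about 2 N, and it stays where it is left.
- catch_tray: Top tray, aluminium, 90 g: pan 16 mm high, flat rim 100 x 100 mm, 4 mm thick. Origin: centre of its underside, 34 mm above the bench at the start; axes along its sides, at the start the rack's. An upright tab at its (+x, -y) corner. The tray beneath clings to its rim with four spring clips (about 0.7 N each), which let go where the rim has risen 5 mm.
- tab (a point): Middle of the upright tab at the top tray's (+x, -y) corner, where to grip: 58 mm along +x, 58 mm along -y and 28 mm up from the tray's origin. A flat plate 10 mm thick, 32 mm long along the tray's diagonal (66 to 98 mm from its centre), 30 mm high (15 mm below to 15 mm above this point), clear of the rims on both faces, which look across the diagonal. Axes as the tray's.
- near_corner (a point): Top of the top tray's rim at the corner beside the tab, 48 mm along +x and 48 mm along -y of its centre, 16 mm above its underside. Axes as the tray's.
- far_corner (a point): Top of the top tray's rim at the corner diagonally opposite the tab, 48 mm along -x and 48 mm along +y of its centre, 16 mm above its underside. Axes as the tray's.
- parts_tray: Second tray, dark steel, about 420 g, 24 mm high, rim 100 x 100 mm, nested in the fixed bottom tray and holding the top tray; it must stay. Small spring clips stand on its two y sides, up to 55 mm above the bench and 63 mm from its centre. Origin: centre of its underside, 22 mm above the bench; its rim's top is 46 mm above the bench.
- board: White soldering board, 150 x 150 mm, 20 mm thick, fixed to the bench. Origin: centre of its underside.
- board_top (a point): Centre of the soldering board's upper face, 20 mm above the bench.
- tin: Small round steel dish, 72 mm across, 16 mm high, a bystander. Origin: centre of its underside.
- bench_block: Dark steel bench block 70 x 55 x 30 mm, a bystander. Origin: centre of its underside.
- brush: Wooden bench brush about 0.2 m long, lying on the robot's left, a bystander. Origin: its middle, on the bench.
There are look-alikes about, which are no part of the job. There is more than one size of the catch_tray; the job needs the larger. Leave any brown look-alike of the board alone.

How it is judged:
By the outcome, as a careful person would: the job done as asked, in the order asked, and still so for the second after the job is handed in, while the arm keeps its last pose, push and grip.
It also fails if it takes over 64 s, if anything falls off the work surface, if the arm or the gripper's body presses on something with over 40 N, if the wrist force passes 120 N, or if a joint passes its speed limit or range.

### The arm

A 6-joint arm with a two-finger parallel gripper is mounted at the origin on the work surface. World frame = base frame: x ahead of the robot, y to its left, z up, the work surface at z = 0. Lengths are in m, angles in rad, forces in N, time in s.
With the tool pointing down it reaches from about 0.35 to 0.975 m from the base axis. Payload 4.9 kg.
Tool frame: the origin (TCP) lies midway between the tips of the shut fingers; the grasp point (between the pads) lies 19 mm behind it; z points along the fingers, y is the line along which they close (so a half turn about z gives the same grasp; the last joint's range is limited). The gripper opens to 85 mm and grips with 20 to 120 N. Pads are 22 mm wide; open, the fingers measure 114 mm over their backs; the gripper's body (76 mm by 85 mm) begins 54 mm behind the grasp point. The pads swing forward as they close: fully open they stand 13 mm farther back than shut.
Start: joints at [-1.426, 0.053, 1.613, -0, 1.476, -0.119], TCP at [0.163, -0.603, 0.231] pointing down, gripper open.
Joint ranges: [-3.01, 3.01], [-1.01, 2.22], [0.06, 2.58], [-1.02, 4.17], [0.09, 2.62], [-3.14, 3.14]. Speed limits (rad/s): [2.57, 2.57, 3.14, 3.14, 3.14, 3.14].

### API

Orientations are given as a unit quaternion [w, x, y, z].
In Python, from plant import * gives the robot as it stands.
- The arm moves only by the tool jog_arm, never from a script. Its argument "targets" is a list of rows, each a list of 3 entries, a list of its own where there are three numbers: the shift along the tool's x, y, z in units of 25 mm (1.0 is 25 mm), then the turn, a rotation vector about the tool's x, y, z in units of 8 degrees (1.0 is 8 degrees), then the opening in per cent of the stroke, from 0 (shut) to 100 (fully open). A call has 1 to 8 rows; each row is the pose to reach, as a shift and turn from the pose commanded when the call began, along the tool's axes at that moment; what a row does not reach only later rows make up. A row lasts 1/8 s, in which the tool goes at most 62.5 mm and 10.7 degrees, less where a joint would pass 70% of its speed; a pose out of reach is approached as far as the arm can. A call with a gripper value outside its range is refused whole. The fingers move at their own pace and stop on an object; the grip force is fixed at half the most. Time passes only in rows, so rows that repeat a pose let the fingers close. It gives the time, the measured TCP pose, the force, the opening and the grip force at its end, in the units of the state.
- state(): the state, without advancing time (a new reading comes with each control period).
- grab_frame(name): name is "side" or "top"; returns (picture, depth): 400x640x3 uint8, red, green, blue; 400x640 float32, m along the optical axis (not along the pixel's ray), 0 where there is no reading.
- camera_params(name): a dict with "fovy" (degrees; the focal length in pixels is half the picture's height over the tangent of half this angle, whatever the lens; pixels are square), "cx", "cy" (the principal point, pixels), "rvec" (rotation vector, rad) and "tvec" (3), from world to camera coordinates, as OpenCV has them. Camera axes: x right, y down, z forward; pixel columns grow to the right and rows downward; lengths in m; the calibration is good to about 2 mm. A picture is of the moment at which its call begins. camera_params takes no time and is no camera call.
- job_done(): hands the job in; it is judged then, once.
The state is a dict: "time": time; "joint_pos": joint angles; "joint_vel": joint speeds; "joint_efforts": joint torques, N m; "tool_pos": TCP position; "tool_rot": TCP orientation; "contact_force": force on the tool from outside, world axes, zero at the start; "ft_torque": the same for the moment, N m; "gripper_width": opening from 0.0 (shut) to 1.0 (fully open); "grasp_force": force on a finger pad.
Only numpy, scipy, OpenCV 4.12 (cv2) and the standard library are available. Lean on these libraries where they do the work, as an engineer would, in place of code of your own. Each camera call takes 0.05 s, during which the arm holds its last target. There are 200 camera calls.

## Working session

There is one attempt and no reset: what is moved stays moved. The work goes in short steps, Python scripts to look and compute and a tool call to move; the robot and the scene stay as the last step left them, time stands still between calls to the robot, and variables do not carry over. Pictures are saved under pics/ and viewed, at most 10 in all, crops included, and the job is handed in when it is done.

Besides the shell and the picture viewer there is one more tool, called as name(argument=value, ...), one argument or row to a line, values as JSON. jog_arm: Moves the arm, as the interface text tells. Its arguments: {"type":"object","properties":{"targets":{"type":"array"}},"required":["targets"]}

```bash
mkdir -p pics; cat > h.py <<'E'
from plant import *
import numpy as np, cv2
def grab(n):
    p,d=grab_frame(n); return p,d
def cam(n):
    c=camera_params(n); R=cv2.Rodrigues(np.array(c["rvec"],float))[0]; t=np.array(c["tvec"],float).ravel()
    return 200/np.tan(np.radians(c["fovy"])/2),c["cx"],c["cy"],R,t
def ray(n,u,v,z):
    f,cx,cy,R,t=cam(n); d=R.T@np.array([(u-cx)/f,(v-cy)/f,1]); o=-R.T@t
    return o+d*(z-o[2])/d[2]
def proj(n,P):
    f,cx,cy,R,t=cam(n); q=R@np.array(P,float)+t; return q[:2]/q[2]*f+[cx,cy]
def cloud(n,d):
    f,cx,cy,R,t=cam(n); v,u=np.mgrid[:400,:640]
    q=np.stack([(u-cx)/f*d,(v-cy)/f*d,d],-1); return (q-t)@R
def save(name,p,s=1): cv2.imwrite("pics/"+name+".png",cv2.resize(p[...,::-1],None,fx=s,fy=s))
E
python3 - <<'E'
from h import *
for n in("top","side"):
    p,d=grab(n); save(n+"1",p,1.25); np.savez(n+"1.npz",p=p,d=d); print(camera_params(n))
    print(-cam(n)[3].T@cam(n)[4])
s=state(); print(s)
E
```

```text
{'fovy': 53.28708063113878, 'cx': 318.7062986338442, 'cy': 203.82472989300294, 'rvec': array([ 2.21363735, -2.15063436,  0.13574802]), 'tvec': array([0.03651079, 0.50461382, 0.99213255])}
[0.4023947  0.07514779 1.03572509]
{'fovy': 45.99589039889547, 'cx': 328.1373595377865, 'cy': 204.30007042707925, 'rvec': array([ 0.65934561, -2.64864754,  1.09703838]), 'tvec': array([0.4816713 , 0.18710325, 1.16595115])}
[0.0836409  0.83448869 0.96077561]
{'time': 0.1, 'joint_pos': array([-1.42598003e+00,  5.32941520e-02,  1.61417131e+00, -3.70279269e-05,
        1.47601763e+00, -1.19010127e-01]), 'joint_vel': array([-1.68097626e-03, -3.49969390e-04, -1.62869731e-03,  5.21760254e-04,
        3.75670721e-04, -5.32179009e-05]), 'joint_efforts': array([ 4.05279234e-04, -3.94906211e+01, -3.71361279e+01, -9.72126418e-05,
        3.89600420e-03, -2.27763587e-05]), 'tool_pos': array([ 0.16288588, -0.60280488,  0.23017518]), 'tool_rot': array([-9.44901669e-04,  9.91311386e-01,  1.31532668e-01, -3.06235636e-05]), 'contact_force': array([0.38831334, 0.00126457, 0.28603636]), 'ft_torque': array([ 0.03448179, -0.01749184, -0.00761048]), 'grasp_force': 0.0, 'gripper_width': 1.002514286205776}
```

View pics/top1.png

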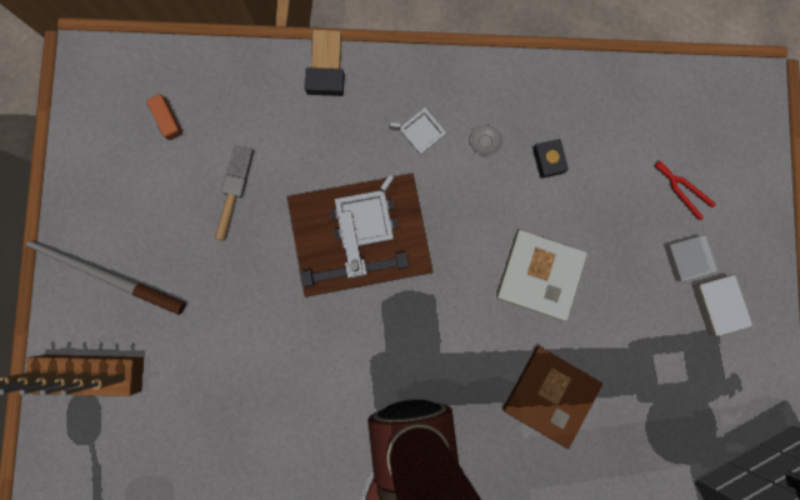

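View pics/side1.png

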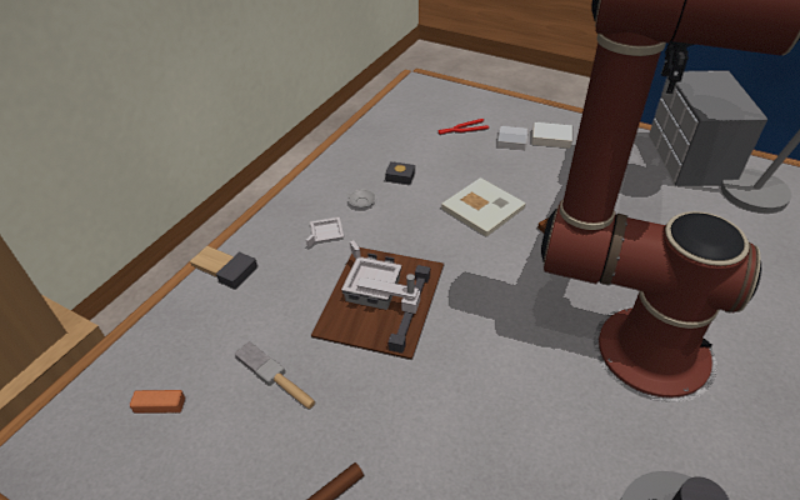

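Top view (x1.25 scale): rack at (360,235), large tray centred (363,218) with tab at (388,183), knob (354,266), rail blocks (308,277)/(402,260), white board (543,275). The smaller tray look-alike is at (422,131). The side view agrees.

```bash
python3 - <<'E'
from h import *
z=np.load("top1.npz");p,d=z["p"],z["d"]; W=cloud("top",d); hsv=cv2.cvtColor(p,cv2.COLOR_RGB2HSV)
sub=np.zeros((400,640),bool); sub[135:245,225:350]=1
def rect(m,n,zz):
    c=max(cv2.findContours(m.astype(np.uint8),cv2.RETR_EXTERNAL,cv2.CHAIN_APPROX_NONE)[0],key=cv2.contourArea)
    q=np.array([ray(n,*x[0],zz)[:2] for x in c],np.float32); r=cv2.minAreaRect(q); print(n,zz,r); return r
# rack base incl. all: saturated brown + interior
m=sub&(hsv[...,1]>90)&(hsv[...,2]>30); m=cv2.morphologyEx(m.astype(np.uint8),cv2.MORPH_CLOSE,np.ones((9,9)))
rect(m,"top",0.01)
# board
b=np.zeros((400,640),bool); b[175:265,390:480]=1
g=b&(p.min(2)>140); g=cv2.morphologyEx(g.astype(np.uint8),cv2.MORPH_CLOSE,np.ones((9,9))); rect(g,"top",0.02)
# by depth
for lo,hi in((.042,.056),(.058,.075),(.1,.12),(.034,.046)):
    k=sub&(W[...,2]>lo)&(W[...,2]<hi); print(lo,k.sum(),W[k].mean(0) if k.any() else 0)
print("base z",np.median(W[...,2][m>0]),"board z",np.median(W[...,2][g>0]))
for n,(u0,u1,v0,v1),s in(("top",(225,350,135,245),6),):
    save("crop_top",p[v0:v1,u0:u1],6)
z=np.load("side1.npz");save("crop_side",z["p"][190:290,245:360],6)
E
```

```text
top 0.01 ((0.5462019443511963, 0.13326044380664825), (0.21165044605731964, 0.26672613620758057), 12.539600372314453)
top 0.02 ((0.47204703092575073, -0.2470819652080536), (0.14519336819648743, 0.1456255167722702), 72.873046875)
0.042 760 [0.5661164  0.12027277 0.04930016]
0.058 496 [0.53048737 0.14423849 0.06859631]
0.1 38 [0.47235594 0.13584785 0.11150283]
0.034 1013 [0.55350996 0.12431469 0.03800175]
base z 0.010143416894178888 board z 0.020010142619168947
```

View pics/crop_top.png

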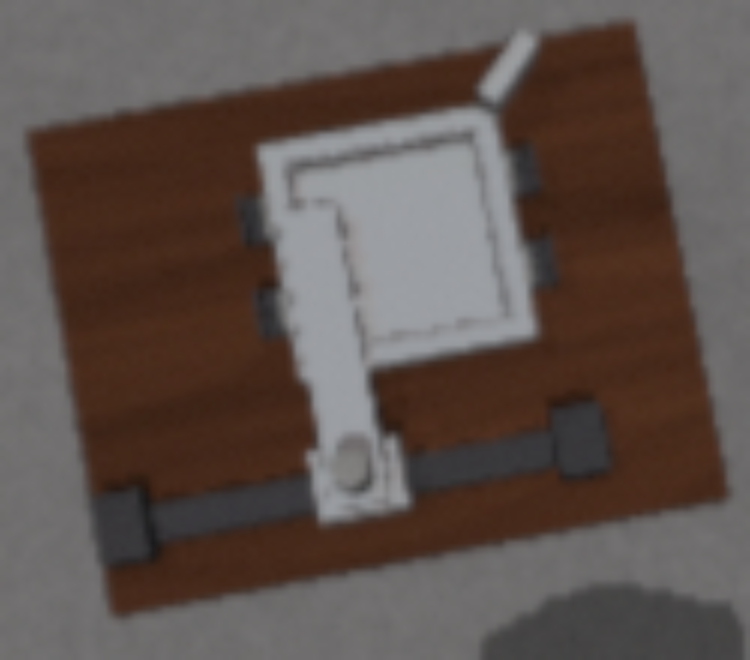

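View pics/crop_side.png

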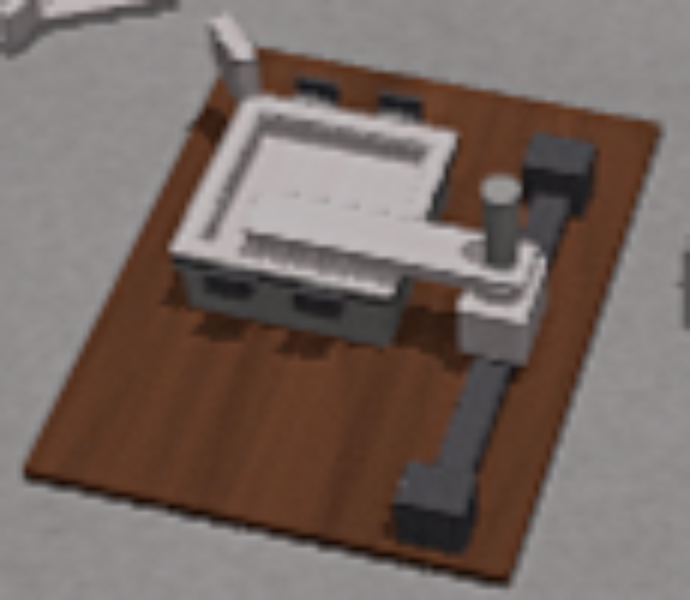

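Crop (x6, offset 225,135): rim corners (258,145),(492,105),(538,335), tab top (508,67), knob top (352,455); the bar covers the tray's left part, and the stop blocks are free.

```bash
python3 - <<'E'
from h import *
R2=lambda a:np.array([[np.cos(a),-np.sin(a)],[np.sin(a),np.cos(a)]])
P=lambda u,v,z: ray("top",u/6+225-.4,v/6+135-.4,z)[:2]
a,b,c=P(258,145,.05),P(492,105,.05),P(538,335,.05); C=(a+c)/2
yaw=np.arctan2(*(b-c)[::-1]); print("C",C,"yaws",np.degrees([yaw,np.arctan2(*(a-b)[::-1])-np.pi/2]),np.linalg.norm(a-b),np.linalg.norm(b-c))
y=np.radians(12.5)
print("knob rack",R2(y).T@(P(352,452,.112)-C),R2(y).T@(np.array([.4724,.1358])-C))
print("tab rack",R2(y).T@(P(508,67,.077)-C),"tab",P(508,67,.077),"pred",C+R2(y)@[.058,-.058])
s=R2(y).T
for n,q in(("open block",(125,520)),("other",(580,435))): print(n,s@(P(*q,.04)-C))
for q in (0,.03,.1): print("knob pred",q,C+R2(y)@[-.095,q])
# side check
for nm,X in(("knobtop",[*(C+R2(y)@[-.095,.02]),.112]),("tabtop",[*(C+R2(y)@[.058,-.058]),.077])):
    u=proj("side",X); print(nm,(u-[245,190])*6)
E
```

```text
C [0.57216444 0.1232398 ] yaws [12.86751193 11.80192095] 0.09918219205100276 0.09909373222616176
knob rack [-0.08950031  0.03186634] [-0.0946811   0.03385545]
tab rack [ 0.05710542 -0.05757111] tab [0.64037691 0.07939323] pred [0.64134311 0.07916813]
open block [-0.09297967  0.13253982]
other [-0.09355154 -0.05962454]
knob pred 0 [0.47941632 0.10267804]
knob pred 0.03 [0.47292313 0.13196692]
knob pred 0.1 [0.45777236 0.20030764]
knobtop [508.29266393 156.518198  ]
tabtop [230.88796616  26.72584848]
```

```bash
cat >> h.py <<'E'
from scipy.spatial.transform import Rotation as Ro
C=np.array([.572,.1232]); Y=np.radians(12.5)
rk=lambda x,y,z: np.array([*(C+[np.cos(Y)*x-np.sin(Y)*y,np.sin(Y)*x+np.cos(Y)*y]),z])
def down(deg): a=np.radians(deg); return Ro.from_matrix([[np.cos(a),np.sin(a),0],[np.sin(a),-np.cos(a),0],[0,0,-1]])
def cur():
    s=state(); return np.array(s["tool_pos"]),Ro.from_quat(np.roll(s["tool_rot"],-1))
def rel(pos,R,base=None):
    p0,R0=base or cur(); print(np.round(R0.inv().apply(np.array(pos)-p0)/.025,2).tolist(),np.round(np.degrees((R0.inv()*R).as_rotvec())/8,2).tolist())
E
python3 - <<'E'
from h import *
rel([.45,-.2,.2],down(12.5)); b=(np.array([.45,-.2,.2]),down(12.5))
rel([*rk(-.095,.032,0)[:2],.16],down(12.5),b); print(rk(-.095,.032,.1))
E
```

```text
[15.29, -12.56, 1.23] [-0.01, -0.0, 0.33]
[3.76, -12.85, 1.6] [0.0, 0.0, 0.0]
[0.47232581 0.13387971 0.1       ]
```

jog_arm(
  targets=[
    [[15.3,-12.55,1.2],[0,0,0.33],100],
    [[15.3,-12.55,1.2],[0,0,0.33],100],
    [[15.3,-12.55,1.2],[0,0,0.33],100],
    [[15.3,-12.55,1.2],[0,0,0.33],100],
    [[15.3,-12.55,1.2],[0,0,0.33],100],
    [[15.3,-12.55,1.2],[0,0,0.33],100],
    [[15.3,-12.55,1.2],[0,0,0.33],100],
    [[15.3,-12.55,1.2],[0,0,0.33],100],
  ],
)

```text
time: 1.1
tool_pos: [0.4511, -0.1986, 0.2009]
tool_rot: [-0.0, 0.994, 0.109, -0.0]
contact_force: [0.9, 0.3, -0.0]
gripper_width: 0.998
grasp_force: 0.0
```

jog_arm(
  targets=[
    [[3.75,-12.85,1.6],[0,0,0],100],
    [[3.75,-12.85,1.6],[0,0,0],100],
    [[3.75,-12.85,1.6],[0,0,0],100],
    [[3.75,-12.85,1.6],[0,0,0],100],
    [[3.75,-12.85,1.6],[0,0,0],100],
    [[3.75,-12.85,1.6],[0,0,0],100],
    [[3.75,-12.85,1.6],[0,0,0],100],
    [[3.75,-12.85,1.6],[0,0,0],100],
  ],
)

```text
time: 2.1
tool_pos: [0.4724, 0.1326, 0.1611]
tool_rot: [0.0, 0.994, 0.109, -0.0]
contact_force: [0.0, -0.3, 0.2]
gripper_width: 1.003
grasp_force: 0.0
```

```bash
python3 - <<'E'
from h import *
s=state();print(s["time"],s["tool_pos"],s["joint_pos"],s["contact_force"])
rel(rk(-.095,.032,.077),down(12.5))
p,d=grab("side"); save("s2",p[120:320,200:420],3.5 if 0 else 2.9)
u=proj("side",rk(-.095,.032,.112)); print((u-[200,120])*2.9, (proj("side",s["tool_pos"])-[200,120])*2.9)
E
```

```text
2.1 [0.4724364  0.13257756 0.16110169] [ 1.22052340e-01 -2.22651301e-01  1.99053259e+00 -4.65537867e-04
  1.37419413e+00  1.47548365e+00] [ 0.01561634 -0.31143806  0.17870459]
[0.01, -0.05, 3.36] [0.0, 0.0, -0.01]
[372.57767481 288.4936955 ] [372.44686456 246.76314776]
```

View pics/s2.png

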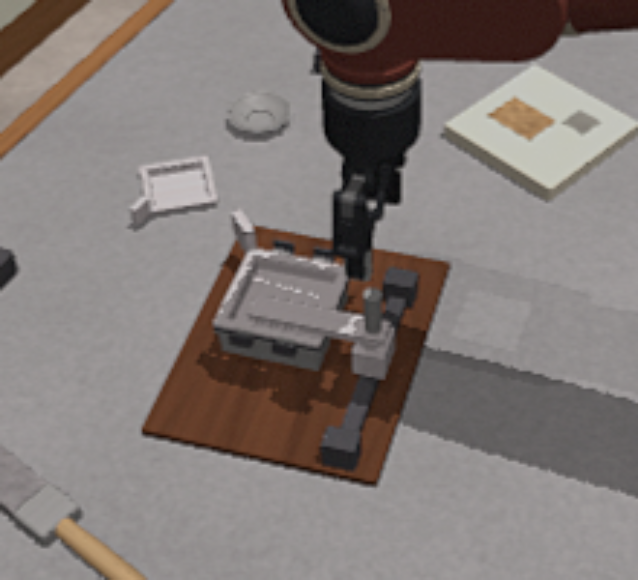

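The gripper hovers over the knob: knob top at (373,293) against a predicted (373,288), well inside the opening. I'll descend and grip.

jog_arm(
  targets=[
    [[0,-0.05,1.7],[0,0,0],100],
    [[0,-0.05,3.3],[0,0,0],100],
    [[0,-0.05,3.3],[0,0,0],100],
    [[0,-0.05,3.3],[0,0,0],0],
    [[0,-0.05,3.3],[0,0,0],0],
    [[0,-0.05,3.3],[0,0,0],0],
    [[0,-0.05,3.3],[0,0,0],0],
    [[0,-0.05,3.3],[0,0,0],0],
  ],
)

```text
time: 3.15
tool_pos: [0.473, 0.1348, 0.0801]
tool_rot: [-0.0, 0.994, 0.109, 0.001]
contact_force: [-2.0, 1.8, 5.9]
gripper_width: 0.168
grasp_force: 58.4
```

jog_arm(
  targets=[
    [[0,-0.6,0],[0,0,0],0],
    [[0,-1.2,0],[0,0,0],0],
    [[0,-1.8,0],[0,0,0],0],
    [[0,-2.3,0],[0,0,0],0],
    [[0,-2.6,0],[0,0,0],0],
    [[0,-2.7,0],[0,0,0],0],
    [[0,-2.75,0],[0,0,0],0],
    [[0,-2.75,0],[0,0,0],0],
  ],
)

```text
time: 4.15
tool_pos: [0.4582, 0.2016, 0.0801]
tool_rot: [0.0, 0.994, 0.109, 0.001]
contact_force: [-2.2, -0.9, 5.8]
gripper_width: 0.164
grasp_force: 58.7
```

```bash
python3 - <<'E'
from h import *
s=state();q=s["tool_pos"][:2]-C; print(s["time"],[np.cos(Y)*q[0]+np.sin(Y)*q[1],-np.sin(Y)*q[0]+np.cos(Y)*q[1]],s["contact_force"])
E
```

```text
4.15 [np.float64(-0.0941383419790491), np.float64(0.1011266723407169)] [-2.15249708 -0.9195535   5.76323797]
```

jog_arm(
  targets=[
    [[0,-0.04,0],[0,0,0],0],
    [[0,-0.08,0],[0,0,0],0],
    [[0,-0.08,0],[0,0,0],0],
  ],
)

```text
time: 4.53
tool_pos: [0.458, 0.2024, 0.0801]
tool_rot: [0.002, 0.994, 0.109, 0.001]
contact_force: [-0.5, -5.1, 7.1]
gripper_width: 0.17
grasp_force: 58.9
```

jog_arm(
  targets=[
    [[0,-0.04,0],[0,0,0],0],
    [[0,-0.08,0],[0,0,0],0],
    [[0,-0.08,0],[0,0,0],0],
  ],
)

```text
time: 4.9
tool_pos: [0.458, 0.2025, 0.08]
tool_rot: [0.004, 0.994, 0.109, 0.001]
contact_force: [0.2, -13.1, 6.5]
gripper_width: 0.166
grasp_force: 59.2
```

Force rises with no motion: it is at the open stop. Release and move on.

jog_arm(
  targets=[
    [[0,0,0],[0,0,0],55],
    [[0,0,0],[0,0,0],55],
    [[0,0,0],[0,0,0],55],
    [[0,0.1,-2],[0,0,0],55],
    [[0,0.1,-4],[0,0,0],55],
  ],
)

```text
time: 5.52
tool_pos: [0.4563, 0.2029, 0.179]
tool_rot: [0.0, 0.994, 0.109, -0.001]
contact_force: [0.5, 0.2, -0.1]
gripper_width: 0.553
grasp_force: 0.0
```

```bash
python3 - <<'E'
from h import *
s=state();print(s["tool_pos"],s["contact_force"],s["gripper_width"]); t=rk(.0594,-.0594,.14);print(t)
rel(t,down(-32.5))
E
```

```text
[0.45632147 0.2029121  0.17901466] [ 0.45223504  0.23261851 -0.08485144] 0.5527650182490166
[0.6428485  0.07806453 0.14      ]
[6.21, 6.49, 1.55] [0.01, 0.02, 5.62]
```

jog_arm(
  targets=[
    [[6.2,6.5,0],[0,0,5.62],55],
    [[6.2,6.5,0],[0,0,5.62],55],
    [[6.2,6.5,0.5],[0,0,5.62],55],
    [[6.2,6.5,1.55],[0,0,5.62],55],
    [[6.2,6.5,1.55],[0,0,5.62],55],
    [[6.2,6.5,1.55],[0,0,5.62],55],
    [[6.2,6.5,1.55],[0,0,5.62],55],
    [[6.2,6.5,1.55],[0,0,5.62],55],
  ],
)

```text
time: 6.52
tool_pos: [0.6436, 0.0786, 0.1415]
tool_rot: [-0.0, 0.96, -0.279, 0.001]
contact_force: [-0.4, 0.2, 0.8]
gripper_width: 0.549
grasp_force: 0.0
```

```bash
python3 - <<'E'
from h import *
s=state();print(s["time"],s["tool_pos"],s["joint_pos"]); rel(rk(.0594,-.0594,.044),down(-32.5))
p,d=grab("side"); save("s3",p[170:320,220:380],4); p2,d=grab("top"); np.save("top3.npy",p2)
f=lambda X:((proj("side",X)-[220,170])*4).round()
print("tabtop",f(rk(.058,-.058,.077)),"tcp",f(s["tool_pos"]))
E
```

```text
6.525 [0.64359287 0.07863569 0.14150706] [6.85111156e-03 1.73178250e-01 1.63601002e+00 9.04442219e-05
 1.33029674e+00 2.14303848e+00]
[-0.02, 0.04, 3.9] [-0.01, -0.01, 0.01]
tabtop [254.  98.] tcp [244.  25.]
```

View pics/s3.png

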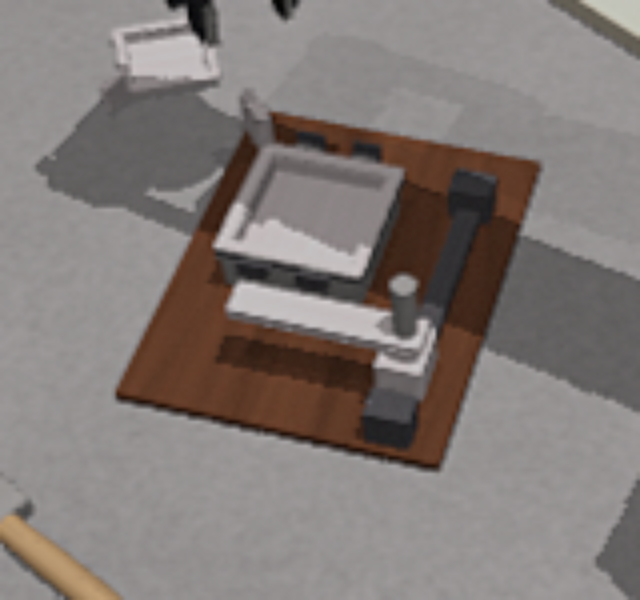

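The bar is against the open stop, clear of the tray. The tab top at (252,98) matches the prediction (254,98), so I'll descend and grip.

jog_arm(
  targets=[
    [[0,0.04,2],[0,0,0],55],
    [[0,0.04,3.3],[0,0,0],55],
    [[0,0.04,3.85],[0,0,0],55],
    [[0,0.04,3.85],[0,0,0],0],
    [[0,0.04,3.85],[0,0,0],0],
    [[0,0.04,3.85],[0,0,0],0],
    [[0,0.04,3.85],[0,0,0],0],
    [[0,0.04,3.85],[0,0,0],0],
  ],
)

```text
time: 7.62
tool_pos: [0.6447, 0.0771, 0.0458]
tool_rot: [-0.001, 0.96, -0.28, 0.002]
contact_force: [1.9, 1.2, 6.3]
gripper_width: 0.106
grasp_force: 59.9
```

jog_arm(
  targets=[
    [[0,0,-0.22],[0,0.25,0],0],
    [[-0.02,0,-0.44],[0,0.5,0],0],
    [[-0.03,0,-0.66],[0,0.75,0],0],
    [[-0.06,0,-0.87],[0,1.0,0],0],
    [[-0.06,0,-0.87],[0,1.0,0],0],
  ],
)

```text
time: 8.25
tool_pos: [0.6417, 0.078, 0.0663]
tool_rot: [0.02, 0.958, -0.278, 0.068]
contact_force: [4.5, -1.3, 3.4]
gripper_width: 0.108
grasp_force: 59.5
```

```bash
python3 - <<'E'
from h import *
s=state();print(s["time"],s["contact_force"],s["ft_torque"])
p,d=grab("side"); save("s4",p[170:320,220:380],4)
E
```

```text
8.25 [ 4.45540587 -1.2534144   3.42620019] [-0.07076058 -0.2883324  -0.05605534]
```

View pics/s4.png

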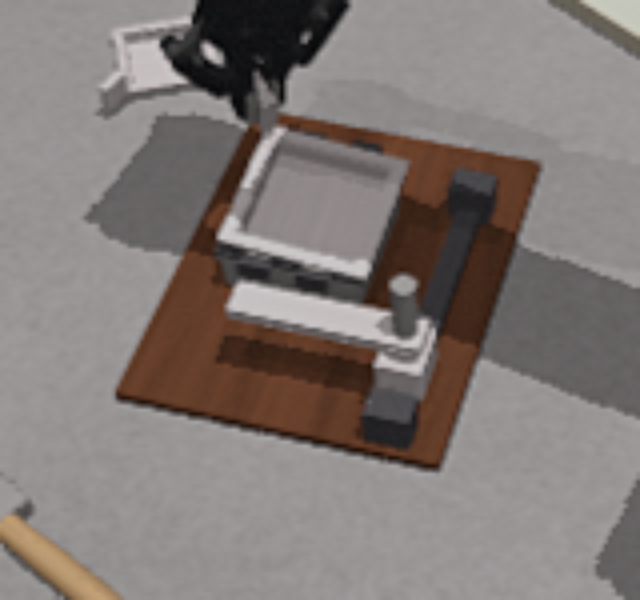

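The near corner (275,130) has risen while the far corner (370,270) still sits; the tray beneath is unmoved. I'll continue the peel.

jog_arm(
  targets=[
    [[0,0,-0.22],[0,0.25,0],0],
    [[-0.02,0,-0.44],[0,0.5,0],0],
    [[-0.03,0,-0.66],[0,0.75,0],0],
    [[-0.06,0,-0.87],[0,1.0,0],0],
    [[-0.06,0,-0.87],[0,1.0,0],0],
  ],
)

```text
time: 8.93
tool_pos: [0.6375, 0.0806, 0.0871]
tool_rot: [0.039, 0.951, -0.276, 0.134]
contact_force: [2.4, -2.2, 2.9]
gripper_width: 0.108
grasp_force: 59.4
```

```bash
python3 - <<'E'
from h import *
s=state();print(s["time"],s["contact_force"],s["ft_torque"],s["joint_pos"])
p0,R0=cur(); rel(p0+[0,0,.13],R0)
E
```

```text
8.925 [ 2.43559468 -2.17977627  2.88197784] [-0.05257816 -0.12735997  0.00936498] [ 0.08302054  0.10444596  1.82997675 -0.20119656  0.99133159  2.31176407]
[1.44, 0.0, -5.0] [0.0, 0.0, 0.0]
```

Lift gently straight up, keeping the tilt.

jog_arm(
  targets=[
    [[0.05,0,-0.2],[0,0,0],0],
    [[0.12,0,-0.4],[0,0,0],0],
    [[0.2,0,-0.7],[0,0,0],0],
    [[0.4,0,-1.4],[0,0,0],0],
    [[0.7,0,-2.4],[0,0,0],0],
    [[1.05,0,-3.7],[0,0,0],0],
    [[1.44,0,-5],[0,0,0],0],
    [[1.44,0,-5],[0,0,0],0],
  ],
)

```text
time: 9.93
tool_pos: [0.6404, 0.0803, 0.2229]
tool_rot: [0.037, 0.95, -0.277, 0.138]
contact_force: [-0.8, 0.1, -0.6]
gripper_width: 0.109
grasp_force: 59.1
```

```bash
python3 - <<'E'
from h import *
s=state();print(s["time"],s["contact_force"])
p,d=grab("side"); save("s5",p[100:320,200:420],2.7)
# level pose: TCP above board; tab offset from tray origin along tool x, s=.0861
b=np.array([.472,-.247]); yaw=-32.5; a=np.radians(yaw)
tcp=np.array([*(b+.0861*np.array([np.cos(a),np.sin(a)])),.17+.0458-.034]); print(tcp)
rel([*tcp[:2],.21],down(yaw))
rel(tcp,down(yaw))
E
```

```text
9.925 [-0.7775687   0.12259938 -0.60000832]
[ 0.544616  -0.2932615  0.1818   ]
[4.55, 14.63, 1.68] [-0.02, -2.02, -0.0]
[4.24, 14.63, 2.77] [-0.02, -2.02, -0.0]
```

View pics/s5.png

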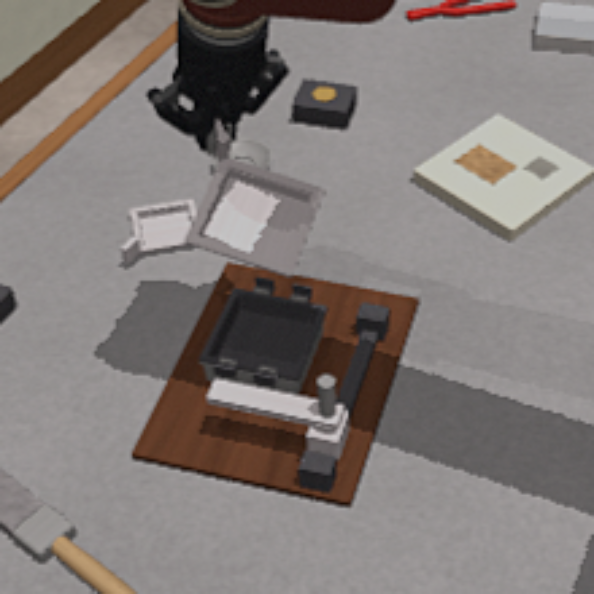

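The top tray is free at (260,215), and the dark tray stays in the rack at (265,330). I'll carry it to the board at moderate speed.

jog_arm(
  targets=[
    [[0.3,1,0.1],[0,-0.2,0],0],
    [[0.8,2.6,0.3],[0,-0.5,0],0],
    [[1.4,4.5,0.5],[0,-0.8,0],0],
    [[2.0,6.4,0.7],[0,-1.1,0],0],
    [[2.6,8.3,0.95],[0,-1.4,0],0],
    [[3.2,10.2,1.2],[0,-1.7,0],0],
    [[3.75,12,1.4],[0,-1.9,0],0],
    [[4.2,13.5,1.55],[0,-2.02,0],0],
  ],
)

```text
time: 10.98
tool_pos: [0.5494, -0.2658, 0.2063]
tool_rot: [-0.001, 0.96, -0.28, -0.003]
contact_force: [1.1, 0.0, -1.1]
gripper_width: 0.107
grasp_force: 59.0
```

```bash
python3 - <<'E'
from h import *
rel([.5446,-.2933,.1818],down(-32.5))
E
```

```text
[0.44, 1.03, 0.98] [-0.0, 0.05, -0.01]
```

jog_arm(
  targets=[
    [[0.2,0.5,0.4],[0,0.05,0],0],
    [[0.35,0.85,0.8],[0,0.05,0],0],
    [[0.44,1.0,0.98],[0,0.05,0],0],
    [[0.44,1.0,0.98],[0,0.05,0],0],
    [[0.44,1.0,0.98],[0,0.05,0],0],
    [[0.44,1.0,0.98],[0,0.05,0],0],
  ],
)

```text
time: 11.72
tool_pos: [0.5472, -0.2911, 0.1848]
tool_rot: [0.001, 0.96, -0.279, 0.002]
contact_force: [0.7, -0.7, -0.9]
gripper_width: 0.106
grasp_force: 59.0
```

```bash
python3 - <<'E'
from h import *
s=state();print(s["time"],s["contact_force"])
p,d=grab("top"); save("t6",p[150:300,360:520],4); W=cloud("top",d); np.savez("t6.npz",p=p,d=d)
k=np.zeros((400,640),bool);k[150:300,360:520]=1; Q=W[...,2]
k&=(Q>.15)&(Q<.2)&(np.hypot(W[...,0]-.472,W[...,1]+.247)<.08)
X=W[k]; print(k.sum(),X.mean(0),np.percentile(X[:,2],[5,25,50,75,95]))
# pan floor plane: fit low cluster; rim: high cluster
c,r,_,_=np.linalg.lstsq(np.c_[X[:,:2]-[.472,-.247],np.ones(len(X))],X[:,2],rcond=None)[0:4]; print("slope deg",np.degrees(c[:2]),c[2])
rel([.5446,-.2933,.1818],down(-32.5))
p2,_=grab("side"); save("s6",p2[60:260,300:500],3)
E
```

```text
11.725 [ 0.73340963 -0.6656866  -0.90998221]
1943 [ 0.47675284 -0.24351591  0.17935348] [0.17244556 0.17420262 0.17576005 0.18710701 0.1901516 ]
slope deg [1.39704542 3.15083405] 0.17904599348043362
[-0.04, 0.13, 0.12] [-0.0, -0.04, 0.01]
```

View pics/t6.png

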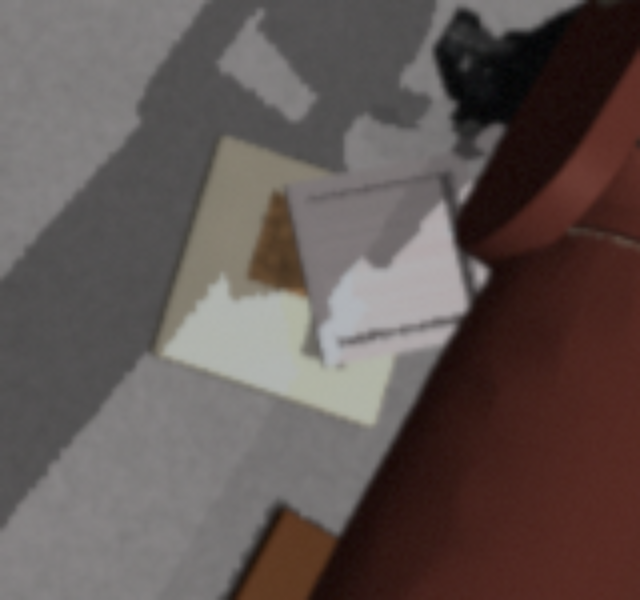

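View pics/s6.png

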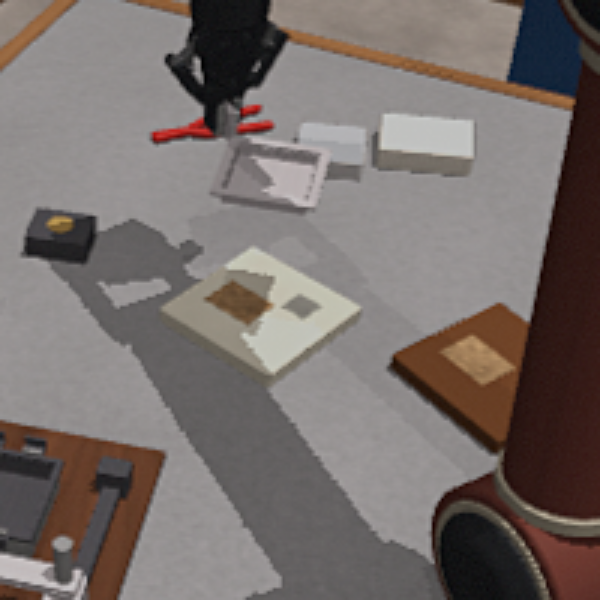

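The tray hangs over the board, looking level; its rim corners are at (287,185),(447,177),(327,362) in the crop. I'll check tilt and centre.

```bash
python3 - <<'E'
from h import *
z=np.load("t6.npz");d=z["d"];W=cloud("top",d);Q=W[...,2]
r=np.hypot(W[...,0]-.474,W[...,1]+.245)
for nm,k in(("floor",(r<.035)&(Q>.165)&(Q<.181)),("rim",(r<.08)&(Q>.183)&(Q<.195))):
    X=W[k]; c=np.linalg.lstsq(np.c_[X[:,:2]-[.474,-.245],np.ones(len(X))],X[:,2],rcond=None)[0]; print(nm,len(X),np.degrees(c[:2]),c[2])
P=lambda u,v:ray("top",u/4+360-.4,v/4+150-.4,.188)
a,b,c=P(287,185),P(447,177),P(327,362); print("centre",(b+c)/2,np.linalg.norm(a-b),np.linalg.norm(a-c))
B=z["p"]; g=np.array([ray("top",u/4+360-.4,v/4+150-.4,.02)[:2] for u,v in((225,136),(155,352),(375,426))]); print("board",(g[0]+g[2])/2)
E
```

```text
floor 794 [0.1604466  0.08376376] 0.1745150202741106
rim 651 [0.27142559 0.07088456] 0.18810261306227435
centre [ 0.46789789 -0.24202736  0.188     ] 0.08754537472773904 0.09696228927479418
board [ 0.47211829 -0.24775311]
```

jog_arm(
  targets=[
    [[-0.05,0.12,0.1],[0,0,0],0],
    [[-0.05,0.12,0.1],[0,0,0],0],
    [[-0.05,0.12,0.1],[0,0,0],0],
    [[-0.05,0.12,0.1],[0,0,0],0],
    [[-0.05,0.12,0.1],[0,0,0],0],
    [[-0.05,0.12,0.1],[0,0,0],0],
  ],
)

```text
time: 12.58
tool_pos: [0.5441, -0.2933, 0.1817]
tool_rot: [0.001, 0.96, -0.28, 0.002]
contact_force: [-0.2, -0.2, -1.0]
gripper_width: 0.104
grasp_force: 59.0
```

```bash
python3 - <<'E'
from h import *
rel([.5446,-.2933,.1818],down(-32.5)); print(state()["joint_vel"].round(4))
print(job_done())
E
```

```text
[0.02, -0.01, -0.01] [0.0, -0.03, 0.0]
[ 0.0001  0.0005  0.0001  0.0014 -0.002   0.0005]
the job is handed in; nothing more can be done
None
```

Job handed in at 12.6 s: the bar is at its open stop, the top tray was peeled off tab corner first with the tray beneath still in place, and the arm is holding the tray level about 15 cm above the white board, centred to within a few millimetres.

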